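# Bolt the filter chamber lid

### The arm

A 6-joint arm with a two-finger parallel gripper is mounted at the origin on the work surface. World frame = base frame: x ahead of the robot, y to its left, z up, the work surface at z = 0. Lengths are in m, angles in degrees, forces in N, time in s.
With the tool pointing down it reaches from about 0.375 to 0.9 m from the base axis. Payload 3.1 kg.
Tool frame: the origin (TCP) lies midway between the tips of the shut fingers; the grasp point (between the pads) lies bot.hold_point_z behind it (bot.hold_point_z is the distance from the TCP to the grasp point, in m); z points along the fingers, y is the direction in which the jaws open and shut (so a half turn about z gives the same grasp; the last joint's range is limited). The gripper opens to 87 mm and grips with 3 to 60 N. Pads are 19 mm wide; open, the fingers measure 117 mm over their backs; the gripper's body (75 mm by 190 mm) begins 51 mm behind the grasp point.
Start: joints at [57.955, 30.224, 82.088, -0, 67.689, -10.227], TCP at [0.232, 0.58, 0.223] pointing down, gripper open.
Joint ranges: [-176.69, 176.69], [-43.24, 126.21], [12.49, 139.97], [-82, 262], [0, 151.66], [-163.58, 163.58]. Speed limits (degrees/s): [159.86, 159.86, 180, 180, 180, 180].

### API

Orientations are given as a 3x3 rotation matrix whose columns are the frame's x, y, z axes.
In Python, from rig import bot, vision, hand_in gives the robot as it stands. The module is installed in compiled form; this text tells all that it offers.
- The arm moves only by the shell command python3 -m handwheel 'ROWS'. ROWS is JSON, a list of rows, each an object of numbers: "hand": the gripper's target within -1 to 1 (fully open at 1, half-way at 0, shut at -1); "dx", "dy", "dz": the shift along the world's x, y, z in cm; "wx", "wy", "wz": the turn, a rotation vector about the world's x, y, z in rad. In form: [{"hand": .., "dx": .., "dy": .., "dz": .., "wx": .., "wy": .., "wz": ..}, ...]. A call has 1 to 10 rows; each row shifts and turns the commanded pose from where the row before left it; what a row does not reach is not made up. A row lasts 1/10 s, in which the tool goes at most 50 mm and 8.59 degrees, less where a joint would pass 70% of its speed; a pose out of reach is approached as far as the arm can. A call with a gripper value outside its range is refused whole. The fingers move at their own pace and stop on an object; the grip force is fixed at half the most. Time passes only in rows, so rows that do not move let the fingers close. It gives the time, the measured TCP pose, the force and the opening at its end, in the units of the state.
- bot.read_state(): the state, without advancing time (a new reading comes with each control period).
- vision.capture(name): name is "scene" or "side" or "wrist"; returns (picture, depth): 384x512x3 uint8, red, green, blue; 384x512 float32, m along the optical axis (not along the pixel's ray), 0 where there is no reading.
- vision.get_calibration(name): a dict with "fx", "fy", "cx", "cy" (pixels), "rvec" (rotation vector, rad) and "tvec" (3), from world to camera coordinates, as OpenCV has them. Camera axes: x right, y down, z forward; pixel columns grow to the right and rows downward; lengths in m; the calibration is good to about 2 mm. A picture is of the moment at which its call begins: read the wrist's pose just before it. get_calibration takes no time and is no camera call; for the wrist camera it gives the pose at the moment of the call.
- hand_in(): hands the job in, once; it reports no verdict.
The state is a dict: "time_s": time; "joint_positions": joint angles; "qvel": joint speeds; "tau": joint torques, N m; "position": TCP position; "tcp_rot": TCP orientation; "force": force on the tool from outside, world axes, zero at the start; "moment": the same for the moment, N m; "opening": opening from 0.0 (shut) to 1.0 (fully open).
Only numpy, scipy, OpenCV 4.12 (cv2) and the standard library are available. Lean on these libraries where they do the work, as an engineer would, in place of code of your own. Each camera call takes 0.05 s, during which the arm holds its last target.

### The job

Bolt the filter chamber's lid shut: by its blue ball, draw the spring-loaded bolt across through the keeper until it comes up against its stop, then swing the handle down towards the notch side and right into the notch, so that it stays locked when you let go. Where the notch lies is not known exactly, so find the stop gently by feel and never force the bolt or its handle against the gate plate, and leave the other things on the lid and the bench where they are.

Things in the scene. Friction and masses are not known exactly. Their poses are not given: they have to be found in the camera images.
- chamber: White filter tank, 220 (x) x 360 (y) x 100 mm high, fixed, clear lid, white rim at its +y end; origin at the centre of its underside, top face at z = 100 mm. It may stand anywhere, turned. All offsets and directions here are in its own axes: the bolt is drawn shut along +y; the handle swings down towards -x (the robot's side).
- bolt_base: Steel base plate (26 x 170 mm) of the bolt with two sleeves, screwed to the lid; origin on the lid's top face under the bolt's axis, at chamber x -50, y 0, z 100 mm; axes as the chamber's. The bolt's axis runs along y, 30 mm above this origin (130 mm above the bench).
- shaft (a point): Point on the bolt's axis, 30 mm above bolt_base's origin, fixed. A grey gate plate stands on the lid beside the axis, x -16 to -24 mm from it, its top 14 mm above it. In it is a notch 11 mm wide along y, open at the top. Flush with the notch's +y wall, a stop ear reaches across above the rod, 10 to 22 mm above the axis. The plate keeps the handle from passing 0.65 rad except at the notch.
- keeper (a point): Centre of the dark steel loop on the rim that receives the rod's end, chamber x -50, y 87, z 130 mm. The gate plate is adjustable and its place along y is not reported: the stem meets the stop ear at a bolt value of 41 to 69 mm, different each time; it is then over the notch, with 3 mm of play on the -y side. The plate takes at most 16 N; turning, a push at the ball bears on it about threefold.
- bolt (a joint): How far the rod (10 mm thick) is drawn along +y, m; 0 = open, where its spring holds it; 0.038 to 0.069 when locked, according to the gate plate's place. The spring pulls back with 1.8 N at 0, growing to 3.9 N at 70 mm; friction 0.8 N. Let go with the handle not in the notch, the bolt springs back.
- handle (a joint): Angle of the handle about the bolt's axis, rad: 0 = straight up, growing as it swings down towards -x, 1.57 = level, fully down in the notch (its end stop). Starts between 0 and 0.3. Light friction (0.03 N m) lets it stay at any angle.
- ball (a point): Centre of the blue ball, 20 mm across, at the end of the handle, 65 mm from the bolt's axis; the 8 mm round stem joins it to the rod at bolt_base y = -45 mm + the bolt value. Level, the ball is 130 mm above the bench, 30 mm above the lid. The ball spins freely on a pin along y, so pinched on its +y and -y sides it can be carried round the arc with the fingers kept pointing down.
- jar: Amber jar, 52 mm across, 70 mm high, on the lid; origin at the centre of its underside. Leave alone.
- union: Black pipe ring, 60 mm across, 22 mm high, on the rim; origin at the centre of its underside. Leave alone.
- valve: Spare black pipe valve with a blue lever, 80 mm long, 73 mm high, on the bench; origin under its centre. Leave alone.
- brush: Cleaning brush lying on the bench, along its x. Leave alone.
- cup: Clear cup, 72 mm across, 85 mm high, on the bench; origin under its centre. Leave alone.
- dropper: Green bottle with a white cap, 44 mm across, 100 mm high, on the bench; origin under its centre. Leave alone.
- driver: Screwdriver lying on the bench, along its x. Leave alone.

How it is judged:
By the outcome, as a careful person would: the job done as asked, in the order asked, and still so for the second after the job is handed in, with the robot touching nothing.
It also fails if it takes over 64 s, if anything falls off the work surface, if the arm or the gripper's body presses on something with over 40 N, if the wrist force passes 120 N, or if a joint passes its speed limit or range.

## Working session

There is one attempt and no reset: what is moved stays moved. The work goes in short steps, Python scripts to look and compute and a shell command to move; the robot and the scene stay as the last step left them, time stands still between calls to the robot, and variables do not carry over. Pictures are saved under pics/ and viewed, and the job is handed in when it is done.

```bash
mkdir -p pics; cat > h.py <<'E'
import numpy as np, cv2
from rig import bot, vision
def cap(n,fn):
    c=vision.get_calibration(n); p,d=vision.capture(n)
    cv2.imwrite('pics/'+fn+'.png',p[:,:,::-1]); np.savez('pics/'+fn+'.npz',p=p,d=d,**{k:np.array(v) for k,v in c.items()})
    return p,d,c
def load(fn):
    z=np.load('pics/'+fn+'.npz'); return z['p'],z['d'],z
def world(d,c):
    R=cv2.Rodrigues(np.array(c['rvec'],float).reshape(3,1))[0]; t=np.array(c['tvec'],float).ravel()
    v,u=np.mgrid[0:d.shape[0],0:d.shape[1]]
    P=np.stack([(u-c['cx'])/c['fx']*d,(v-c['cy'])/c['fy']*d,d],-1)
    return (P-t)@R
E
python3 - <<'E'
from h import *
print(bot.read_state(), bot.hold_point_z)
for n in('scene','side','wrist'):
    p,d,c=cap(n,n+'0'); R=cv2.Rodrigues(np.array(c['rvec'],float))[0]; print(n,-R.T@np.array(c['tvec']).ravel(),R[2])
E
```

```text
{'time_s': 0.0, 'joint_positions': array([ 5.79557977e+01,  3.02789365e+01,  8.21552615e+01, -1.52510664e-04,
        6.76879939e+01, -1.02270565e+01]), 'qvel': array([-0.00559331,  0.0679009 ,  0.03597751,  0.02162718, -0.16433723,
        0.0969573 ]), 'tau': array([-1.55751128e-03, -4.40050256e+01, -1.76586199e+01,  6.32878882e-02,
        5.83287387e-02, -1.55605203e-04]), 'position': array([0.23186333, 0.5796289 , 0.22157818]), 'tcp_rot': array([[-9.28374817e-01,  3.71643544e-01, -1.12944038e-03],
       [ 3.71645070e-01,  9.28373131e-01, -1.80902462e-03],
       [ 3.76229780e-04, -2.09920385e-03, -9.99997726e-01]]), 'force': array([-0.96679373,  0.80860285,  0.85996544]), 'moment': array([-0.0037947 ,  0.01611019,  0.00365312]), 'opening': 0.9994827095893616} 0.0187
scene [ 1.38978183 -0.21640358  1.19476811] [-0.59518003  0.18301902 -0.7824735 ]
side [-0.13898995 -0.69285023  0.93710376] [ 0.55286441  0.56691133 -0.61069836]
wrist [0.15544567 0.61186667 0.3853475 ] [ 0.2773079  -0.11392278 -0.95400311]
```

View pics/scene0.png

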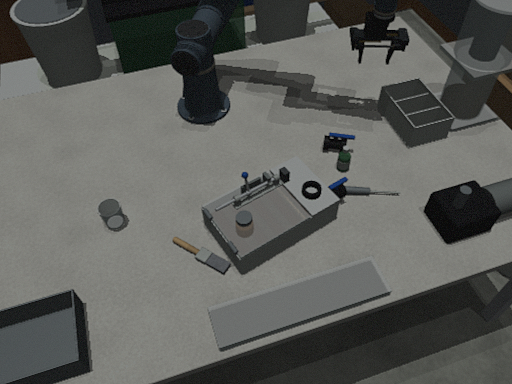

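View pics/side0.png

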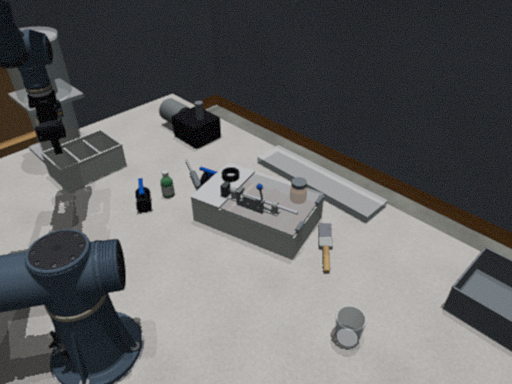

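View pics/wrist0.png

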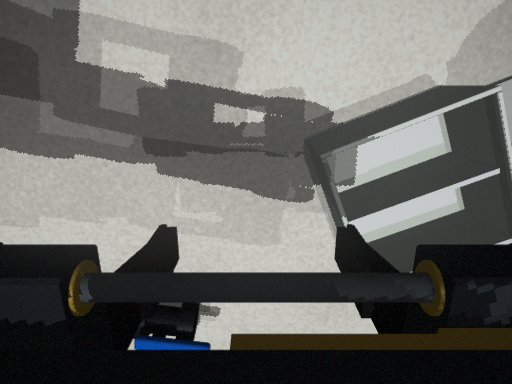

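```bash
python3 - <<'E'
from h import *
for n,(x0,y0,x1,y1) in {'scene':(190,140,350,275),'side':(180,150,340,260)}.items():
    p,d,c=load(n+'0'); W=world(d,c)
    im=p[y0:y1,x0:x1,::-1]; cv2.imwrite(f'pics/{n}z.png',cv2.resize(im,None,fx=4.9,fy=4.3,interpolation=cv2.INTER_CUBIC)[:600,:800])
    m=np.zeros(d.shape,bool); m[y0:y1,x0:x1]=1; m&=d>0
    t=m&(abs(W[...,2]-0.1)<0.006)
    P=W[t][:,:2].astype(np.float32)
    # keep the largest cluster
    mm=t.astype(np.uint8); k,l,s,_=cv2.connectedComponentsWithStats(mm); b=1+s[1:,4].argmax(); P=W[l==b][:,:2].astype(np.float32)
    print(n,len(P),cv2.minAreaRect(P),np.median(W[l==b][:,2]))
    hsv=cv2.cvtColor(p,cv2.COLOR_RGB2HSV)
    B=m&(hsv[...,0]>105)&(hsv[...,0]<130)&(hsv[...,1]>120)&(hsv[...,2]>60)
    k,l,s,ce=cv2.connectedComponentsWithStats(B.astype(np.uint8))
    for i in range(1,k):
        if s[i,4]>4: print('blue',ce[i],s[i,4],np.median(W[l==i],0))
E
```

```text
scene 5449 ((0.610970675945282, 0.06085929274559021), (0.22455783188343048, 0.36841288208961487), 15.528865814208984) 0.09908029760175778
blue [244.42857143 174.        ] 21 [0.55988232 0.001863   0.19922302]
blue [337.63291139 182.63291139] 79 [0.59966751 0.29380505 0.08830985]
side 3793 ((0.6085127592086792, 0.061517491936683655), (0.2265399694442749, 0.3686390817165375), 15.287396430969238) 0.09984367972637927
blue [207.6  170.42] 50 [0.59448926 0.28807745 0.08904921]
blue [259.08695652 186.2173913 ] 23 [ 0.55334818 -0.00245312  0.19820014]
```

```bash
ls pics
```

```text
scene0.npz
scene0.png
scenez.png
side0.npz
side0.png
sidez.png
wrist0.npz
wrist0.png
```

View pics/scenez.png

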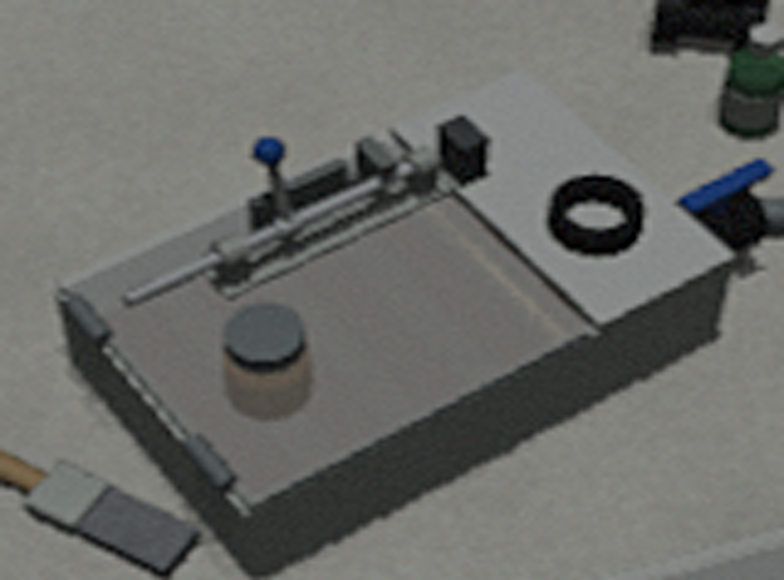

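View pics/sidez.png

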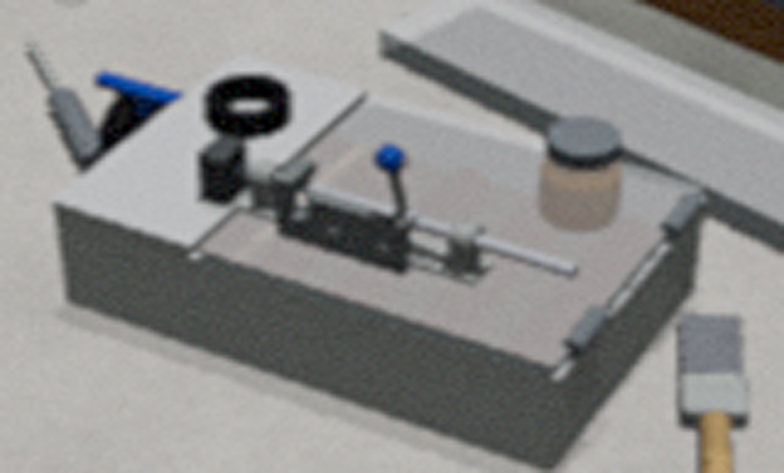

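```bash
python3 -m handwheel '[{"hand":1,"dz":3},{"hand":1,"dz":4,"dx":1},{"hand":1,"dx":1.8,"dy":-4,"wz":0.065},{"hand":1,"dx":1.8,"dy":-4,"wz":0.065},{"hand":1,"dx":1.8,"dy":-4,"wz":0.065},{"hand":1,"dx":1.8,"dy":-4,"wz":0.065},{"hand":1,"dx":1.8,"dy":-4,"wz":0.065},{"hand":1,"dx":1.8,"dy":-4,"wz":0.065},{"hand":1,"dx":1.8,"dy":-4,"wz":0.065},{"hand":1,"dx":1.8,"dy":-4,"wz":0.065}]'
python3 -m handwheel '[{"hand":1,"dx":1.8,"dy":-4,"wz":0.065},{"hand":1,"dx":1.8,"dy":-4,"wz":0.065},{"hand":1,"dx":1.8,"dy":-4,"wz":0},{"hand":1,"dx":1.8,"dy":-4},{"hand":1,"dx":1.8,"dy":-4},{"hand":1,"dx":1.8,"dy":-4},{"hand":1,"dx":1.8,"dy":-2},{"hand":1}]'
python3 - <<'E'
from h import *
s=bot.read_state(); print(s); cap('wrist','wrist1')
E
```

```text
{'time_s': 0.15, 'joint_positions': array([ 5.79538931e+01,  3.02670403e+01,  8.21397634e+01, -2.93215878e-03,
        6.76911008e+01, -1.02274596e+01]), 'qvel': array([ 0.00541862, -0.06840124, -0.12197776, -0.07748124, -0.0277668 ,
       -0.01391478]), 'tau': array([ 9.06548066e-04, -4.40430272e+01, -1.76842207e+01,  6.34007715e-02,
        5.52882208e-02, -1.06903706e-04]), 'position': array([0.23197163, 0.5797376 , 0.2217918 ]), 'tcp_rot': array([[-9.28372037e-01,  3.71651193e-01, -8.66536450e-04],
       [ 3.71652115e-01,  9.28370903e-01, -1.47349779e-03],
       [ 2.56840016e-04, -1.69000425e-03, -9.99998539e-01]]), 'force': array([-0.45123448,  1.05930069, -0.19088882]), 'moment': array([-0.0031535 ,  0.0284525 , -0.00148733]), 'opening': 0.9961626238742128}invalid input
invalid input
```

View pics/wrist1.png

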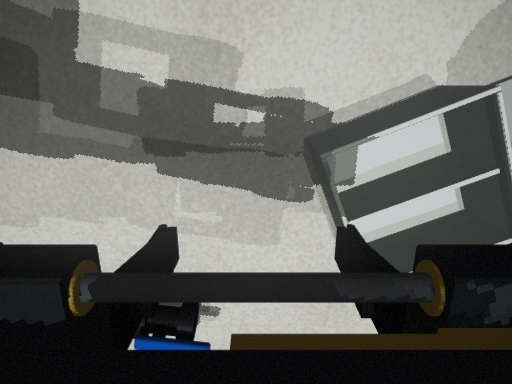

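```bash
python3 -m handwheel '[{"hand":1,"dx":0,"dy":0,"dz":3,"wx":0,"wy":0,"wz":0},{"hand":1,"dx":1,"dy":0,"dz":4,"wx":0,"wy":0,"wz":0},{"hand":1,"dx":1.8,"dy":-4,"dz":0,"wx":0,"wy":0,"wz":0.065},{"hand":1,"dx":1.8,"dy":-4,"dz":0,"wx":0,"wy":0,"wz":0.065},{"hand":1,"dx":1.8,"dy":-4,"dz":0,"wx":0,"wy":0,"wz":0.065},{"hand":1,"dx":1.8,"dy":-4,"dz":0,"wx":0,"wy":0,"wz":0.065},{"hand":1,"dx":1.8,"dy":-4,"dz":0,"wx":0,"wy":0,"wz":0.065},{"hand":1,"dx":1.8,"dy":-4,"dz":0,"wx":0,"wy":0,"wz":0.065}]'
```

```text
time_s: 1.0
position: [0.3505, 0.3386, 0.2925]
tcp_rot: [[-1.0, -0.012, 0.0], [-0.012, 1.0, -0.0], [-0.0, -0.0, -1.0]]
force: [0.4, -0.0, 0.6]
opening: 0.999
```

```bash
python3 -m handwheel '[{"hand":1,"dx":1.8,"dy":-4,"dz":0,"wx":0,"wy":0,"wz":0.065},{"hand":1,"dx":1.8,"dy":-4,"dz":0,"wx":0,"wy":0,"wz":0.065},{"hand":1,"dx":1.8,"dy":-4,"dz":0,"wx":0,"wy":0,"wz":0.065},{"hand":1,"dx":1.8,"dy":-4,"dz":0,"wx":0,"wy":0,"wz":0.062},{"hand":1,"dx":1.8,"dy":-4,"dz":0,"wx":0,"wy":0,"wz":0},{"hand":1,"dx":1.8,"dy":-4,"dz":0,"wx":0,"wy":0,"wz":0},{"hand":1,"dx":1.8,"dy":-4,"dz":0,"wx":0,"wy":0,"wz":0},{"hand":1,"dx":1.8,"dy":-4,"dz":0,"wx":0,"wy":0,"wz":0},{"hand":1,"dx":0.4,"dy":-2,"dz":0,"wx":0,"wy":0,"wz":0},{"hand":1,"dx":0,"dy":0,"dz":0,"wx":0,"wy":0,"wz":0}]'
python3 - <<'E'
from h import *
s=bot.read_state(); print(s['position'],s['joint_positions'],s['force']); cap('wrist','wrist2')
E
```

```text
time_s: 2.0
position: [0.4992, -0.0025, 0.2923]
tcp_rot: [[-0.966, -0.259, 0.0], [-0.259, 0.966, -0.001], [-0.0, -0.001, -1.0]]
force: [0.2, -0.5, -0.4]
opening: 1.0
[ 0.49918696 -0.00253209  0.29233352] [-1.31142658e+01  1.56476844e+01  9.46006897e+01 -4.07170895e-02
  6.97250280e+01 -1.18107570e+02] [ 0.19303059 -0.49521024 -0.37920546]
```

View pics/wrist2.png

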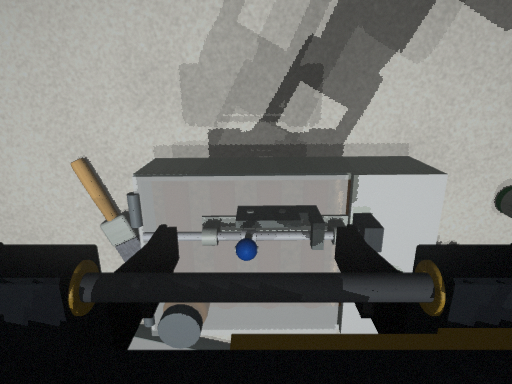

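```bash
python3 - <<'E'
from h import *
p,d,c=load('wrist2'); W=world(d,c)
cv2.imwrite('pics/w2z.png',cv2.resize(p[150:270,130:450,::-1],None,fx=2.5,fy=2.5,interpolation=cv2.INTER_CUBIC))
hsv=cv2.cvtColor(p,cv2.COLOR_RGB2HSV)
B=(hsv[...,0]>105)&(hsv[...,0]<130)&(hsv[...,1]>120)&(hsv[...,2]>40)&(d>0); B[300:]=0
v,u=np.nonzero(B); Q=W[B]; print('ball px',u.mean(),v.mean(),len(u),np.median(Q,0),Q[:,2].max())
# sphere fit
from scipy.optimize import least_squares
f=least_squares(lambda x:np.linalg.norm(Q-x,axis=1)-0.01,np.median(Q,0)-[0,0,.006],loss='soft_l1',f_scale=.001); print('ball',f.x,np.sqrt(np.mean(f.fun**2)))
# rod: points z 0.128-0.138 in row band
for (u0,u1) in((150,195),(225,238),(262,300)):
    m=np.zeros(d.shape,bool); m[215:262,u0:u1]=1; m&=(W[...,2]>.128)&(W[...,2]<.14)
    print('rod',u0,m.sum(),W[m].mean(0) if m.any() else '')
# near long edge: lid top pts per column
E0=[]
for uu in list(range(160,430,4)):
    col=[vv for vv in range(150,260) if abs(W[vv,uu,2]-.1)<.004]
    if col: E0.append(W[col[0],uu,:2])
E0=np.array(E0,np.float32); l=cv2.fitLine(E0,cv2.DIST_HUBER,0,.01,.01).ravel(); print('edge',l,np.degrees(np.arctan2(l[1],l[0])))
np.set_printoptions(precision=4,suppress=True)
l2=cv2.fitLine(np.array([W[int(v),int(u),:2] for u in range(150,195,2) for v in [np.argmax(W[225:245,u,2])+225]],np.float32),cv2.DIST_HUBER,0,.01,.01).ravel();print(l2)
E
```

```text
ball px 246.01657458563537 249.27900552486187 362 [0.55346572 0.00350142 0.20118263] 0.204905388657907
ball [0.55691016 0.00436753 0.19416484] 0.0004967239215672548
rod 150 172 [ 0.5907826  -0.06058476  0.13481324]
rod 225 133 [ 0.57564374 -0.0093596   0.13457534]
rod 262 470 [0.55633846 0.040369   0.13493056]
edge [ 0.26857132 -0.9632598   0.50804776  0.01935696] -74.42072
[ 0.9944 -0.106   0.5559 -0.0527]
```

View pics/w2z.png

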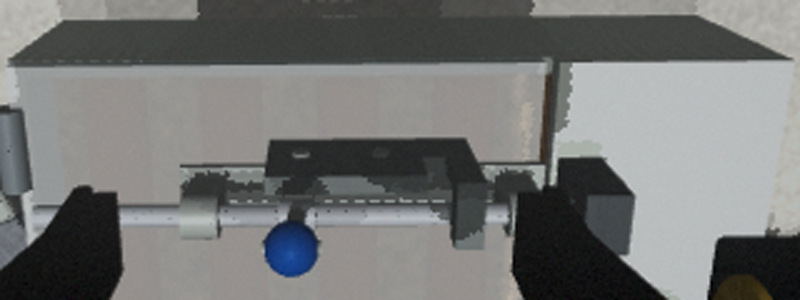

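```bash
python3 -m handwheel '[{"hand":1,"dx":3,"dy":0.35,"dz":-2,"wx":0,"wy":0,"wz":0},{"hand":1,"dx":2.78,"dy":0.34,"dz":-2,"wx":0,"wy":0,"wz":0},{"hand":1,"dx":0,"dy":0,"dz":-3,"wx":0,"wy":0,"wz":0},{"hand":1,"dx":0,"dy":0,"dz":-2.7,"wx":0,"wy":0,"wz":0},{"hand":1,"dx":0,"dy":0,"dz":-2,"wx":0,"wy":0,"wz":0},{"hand":1,"dx":0,"dy":0,"dz":0,"wx":0,"wy":0,"wz":0}]'
python3 - <<'E'
from h import *
p,d,c=load('wrist2'); W=world(d,c)
ex=np.array([.9636,.267]);ey=np.array([-.267,.9636]);b=np.array([.557,.0044])
T=np.stack([(W[...,:2]-b)@ex,(W[...,:2]-b)@ey,W[...,2]],-1)*1000
np.set_printoptions(precision=1,suppress=True,linewidth=200)
for r in(228,234,240): print(r,[(u,*T[r,u].round(1)) for u in range(302,330,2)])
cap('side','side3');cap('wrist','wrist3'); s=bot.read_state();print(s['position'],s['force'],s['moment'])
a=load('side3')[0][140:260,180:340,::-1];cv2.imwrite('pics/side3z.png',cv2.resize(a,None,fx=4.5,fy=4.5,interpolation=cv2.INTER_CUBIC))
E
```

```text
time_s: 2.65
position: [0.553, 0.0093, 0.1728]
tcp_rot: [[-0.964, -0.265, -0.008], [-0.265, 0.964, 0.002], [0.007, 0.004, -1.0]]
force: [-0.9, 0.5, 0.0]
opening: 1.004
228 [(302, np.float64(20.1), np.float64(62.3), np.float64(105.8)), (304, np.float64(20.3), np.float64(64.7), np.float64(105.5)), (306, np.float64(20.1), np.float64(67.0), np.float64(105.9)), (308, np.float64(20.6), np.float64(69.5), np.float64(104.9)), (310, np.float64(20.3), np.float64(71.7), np.float64(105.5)), (312, np.float64(-0.2), np.float64(65.9), np.float64(150.5)), (314, np.float64(-1.7), np.float64(67.4), np.float64(153.9)), (316, np.float64(-1.3), np.float64(69.6), np.float64(152.9)), (318, np.float64(-1.4), np.float64(71.6), np.float64(153.1)), (320, np.float64(-1.4), np.float64(73.6), np.float64(153.2)), (322, np.float64(-1.6), np.float64(75.5), np.float64(153.7)), (324, np.float64(-1.2), np.float64(77.7), np.float64(152.9)), (326, np.float64(20.6), np.float64(90.6), np.float64(105.3)), (328, np.float64(18.9), np.float64(92.1), np.float64(108.9))]
234 [(302, np.float64(13.6), np.float64(58.1), np.float64(1
[... 1023 characters left out ...]
.float64(70.6), np.float64(101.9)), (310, np.float64(18.9), np.float64(66.4), np.float64(139.3)), (312, np.float64(11.4), np.float64(65.8), np.float64(154.4)), (314, np.float64(11.5), np.float64(67.9), np.float64(154.2)), (316, np.float64(12.1), np.float64(70.2), np.float64(153.0)), (318, np.float64(11.7), np.float64(72.1), np.float64(153.9)), (320, np.float64(12.2), np.float64(74.3), np.float64(152.8)), (322, np.float64(12.0), np.float64(76.3), np.float64(153.2)), (324, np.float64(37.9), np.float64(89.9), np.float64(101.6)), (326, np.float64(38.1), np.float64(92.4), np.float64(101.3)), (328, np.float64(38.2), np.float64(94.8), np.float64(101.2))]
[0.6 0.  0.2] [0.3 0.3 0.2] [ 0.  -0.1 -0.1]
```

View pics/side3z.png

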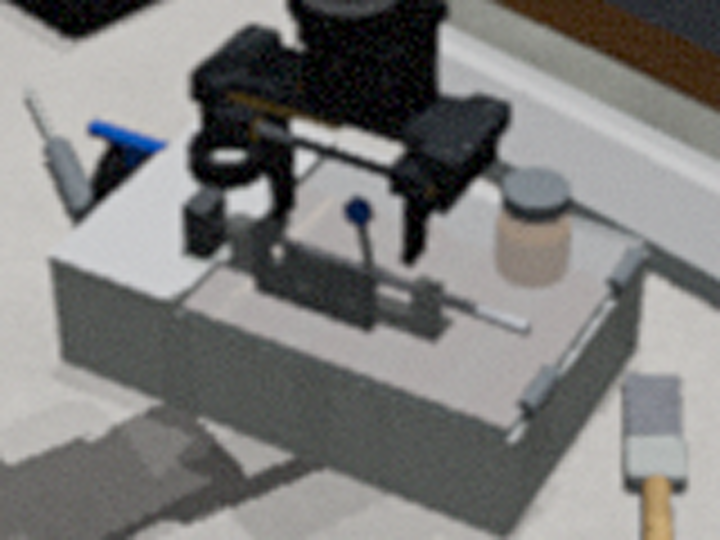

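View pics/wrist3.png

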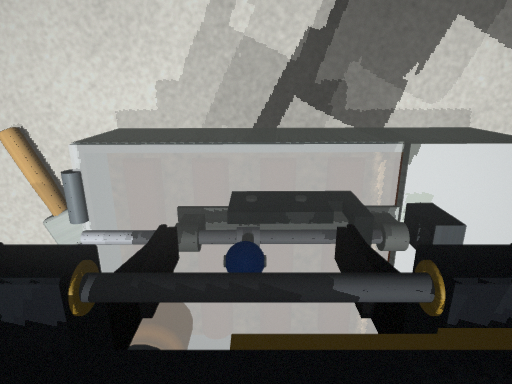

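```bash
python3 - <<'E'
from h import *
s=bot.read_state();print(np.array(s['position']).round(4),s['time_s'],s['tcp_rot'].round(4))
p,d,c=load('wrist3'); W=world(d,c)
hsv=cv2.cvtColor(p,cv2.COLOR_RGB2HSV)
B=(hsv[...,0]>105)&(hsv[...,0]<130)&(hsv[...,1]>120)&(hsv[...,2]>40)&(d>0); B[300:]=0
Q=W[B]
from scipy.optimize import least_squares
f=least_squares(lambda x:np.linalg.norm(Q-x,axis=1)-0.01,np.median(Q,0)-[0,0,.006],loss='soft_l1',f_scale=.001); print('ball',f.x,len(Q),np.sqrt(np.mean(f.fun**2)))
E
```

```text
[0.5557 0.0083 0.1758] 2.75 [[-9.644e-01 -2.645e-01 -5.000e-04]
 [-2.645e-01  9.644e-01  4.000e-04]
 [ 4.000e-04  5.000e-04 -1.000e+00]]
ball [0.5569546  0.00445162 0.19413265] 1016 0.0004841903482087018
```

```bash
python3 -m handwheel '[{"hand":1,"dx":0,"dy":0,"dz":0,"wx":0,"wy":0,"wz":0},{"hand":1,"dx":0,"dy":0,"dz":0,"wx":0,"wy":0,"wz":0}]'; python3 -c "
from h import *
s=bot.read_state();print(s['position'],s['joint_positions'],s['force'])"
```

```text
time_s: 2.95
position: [0.5569, 0.0073, 0.1771]
tcp_rot: [[-0.965, -0.263, 0.003], [-0.263, 0.965, -0.0], [-0.003, -0.001, -1.0]]
force: [0.4, 0.5, 0.2]
opening: 1.001
[0.55689917 0.00729164 0.17705933] [-1.07483158e+01  2.83120256e+01  9.47557211e+01  5.09332866e-03
  5.67637929e+01 -1.16023919e+02] [0.43479776 0.54481552 0.16759293]
```

```bash
python3 -m handwheel '[{"hand":1,"dx":0.05,"dy":-0.15,"dz":-0.15,"wx":0,"wy":0,"wz":0},{"hand":0,"dx":0,"dy":0,"dz":0,"wx":0,"wy":0,"wz":0},{"hand":-0.4,"dx":0,"dy":0,"dz":0,"wx":0,"wy":0,"wz":0},{"hand":-1,"dx":0,"dy":0,"dz":0,"wx":0,"wy":0,"wz":0},{"hand":-1,"dx":0,"dy":0,"dz":0,"wx":0,"wy":0,"wz":0},{"hand":-1,"dx":0,"dy":0,"dz":0,"wx":0,"wy":0,"wz":0}]'; python3 -c "
from h import *
s=bot.read_state();print(s['position'],s['force'],s['moment'],s['opening'])"
```

```text
time_s: 3.55
position: [0.5565, 0.0056, 0.174]
tcp_rot: [[-0.965, -0.263, -0.0], [-0.263, 0.965, 0.0], [0.0, 0.0, -1.0]]
force: [-0.6, -0.2, -1.0]
opening: 0.628
[0.55652467 0.00559338 0.17400778] [-0.62040838 -0.19445442 -0.99353404] [0.02766113 0.01391639 0.03406429] 0.6277699560282133
```

```bash
python3 -m handwheel '[{"hand":-1,"dx":0,"dy":0,"dz":0,"wx":0,"wy":0,"wz":0},{"hand":-1,"dx":0,"dy":0,"dz":0,"wx":0,"wy":0,"wz":0},{"hand":-1,"dx":0,"dy":0,"dz":0,"wx":0,"wy":0,"wz":0},{"hand":-1,"dx":0,"dy":0,"dz":0,"wx":0,"wy":0,"wz":0},{"hand":-1,"dx":0,"dy":0,"dz":0,"wx":0,"wy":0,"wz":0},{"hand":-1,"dx":0,"dy":0,"dz":0,"wx":0,"wy":0,"wz":0}]'; python3 -m handwheel '[{"hand":-1,"dx":0,"dy":0,"dz":0,"wx":0,"wy":0,"wz":0},{"hand":-1,"dx":0,"dy":0,"dz":0,"wx":0,"wy":0,"wz":0}]';python3 -c "
from h import *
s=bot.read_state();print(s['position'],s['force'],s['moment'],s['opening'])
p,d,c=cap('wrist','wrist4')"
```

```text
time_s: 4.15
position: [0.5568, 0.0051, 0.1741]
tcp_rot: [[-0.965, -0.263, 0.0], [-0.263, 0.965, -0.001], [-0.0, -0.001, -1.0]]
force: [-0.4, -2.9, 0.1]
opening: 0.204
time_s: 4.35
position: [0.5567, 0.0052, 0.1741]
tcp_rot: [[-0.965, -0.263, 0.0], [-0.263, 0.965, -0.001], [-0.0, -0.001, -1.0]]
force: [0.2, -2.6, -1.0]
opening: 0.202
[0.55673041 0.00524305 0.17408745] [ 0.20775831 -2.63286097 -0.99970511] [-0.37517476 -0.04579923 -0.01502598] 0.20218545810339844
```

View pics/wrist4.png

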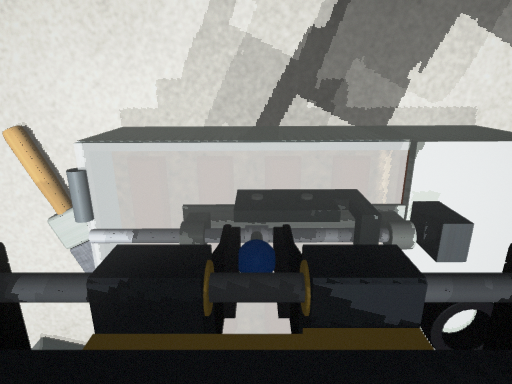

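```bash
python3 -m handwheel '[{"hand":-1,"dx":-0.107,"dy":0.386,"dz":0,"wx":0,"wy":0,"wz":0},{"hand":-1,"dx":-0.107,"dy":0.386,"dz":0,"wx":0,"wy":0,"wz":0},{"hand":-1,"dx":-0.107,"dy":0.386,"dz":0,"wx":0,"wy":0,"wz":0},{"hand":-1,"dx":-0.107,"dy":0.386,"dz":0,"wx":0,"wy":0,"wz":0},{"hand":-1,"dx":-0.107,"dy":0.386,"dz":0,"wx":0,"wy":0,"wz":0}]'; python3 -m handwheel '[{"hand":-1,"dx":-0.107,"dy":0.386,"dz":0,"wx":0,"wy":0,"wz":0},{"hand":-1,"dx":-0.107,"dy":0.386,"dz":0,"wx":0,"wy":0,"wz":0},{"hand":-1,"dx":-0.107,"dy":0.386,"dz":0,"wx":0,"wy":0,"wz":0},{"hand":-1,"dx":-0.107,"dy":0.386,"dz":0,"wx":0,"wy":0,"wz":0},{"hand":-1,"dx":0,"dy":0,"dz":0,"wx":0,"wy":0,"wz":0},{"hand":-1,"dx":0,"dy":0,"dz":0,"wx":0,"wy":0,"wz":0}]'
cat > st.py <<'E'
from h import *
ex=np.array([.9639,.2664]);ey=np.array([-.2664,.9639])
s=bot.read_state();q=s['position'];f=s['force'];b=np.array([.5567,.0052])
print('rel x,y,z mm',((q[:2]-b)@ex*1e3).round(2),((q[:2]-b)@ey*1e3).round(2),(q[2]*1e3).round(1),'F',(f[:2]@ex).round(2),(f[:2]@ey).round(2),f[2].round(2),s['moment'].round(2),'op',s['opening'].round(3) if hasattr(s['opening'],'round') else s['opening'],s['time_s'])
E
python3 st.py
```

```text
time_s: 4.9
position: [0.5513, 0.0253, 0.1741]
tcp_rot: [[-0.965, -0.263, 0.001], [-0.263, 0.965, -0.0], [-0.0, -0.0, -1.0]]
force: [0.9, -3.8, 0.2]
opening: 0.205
time_s: 5.5
position: [0.5466, 0.0409, 0.174]
tcp_rot: [[-0.965, -0.263, -0.001], [-0.263, 0.965, 0.001], [0.0, 0.001, -1.0]]
force: [0.9, -1.8, 0.1]
opening: 0.205
rel x,y,z mm -0.23 37.05 174.0 F 0.36 -1.92 0.13 [-0.28 -0.14 -0.01] op 0.20478564924439216 5.5
```

```bash
python3 -m handwheel '[{"hand":-1,"dx":-0.08,"dy":0.29,"dz":0,"wx":0,"wy":0,"wz":0},{"hand":-1,"dx":-0.053,"dy":0.193,"dz":0,"wx":0,"wy":0,"wz":0},{"hand":-1,"dx":-0.053,"dy":0.193,"dz":0,"wx":0,"wy":0,"wz":0}]';python3 st.py; python3 -m handwheel '[{"hand":-1,"dx":-0.053,"dy":0.193,"dz":0,"wx":0,"wy":0,"wz":0},{"hand":-1,"dx":-0.053,"dy":0.193,"dz":0,"wx":0,"wy":0,"wz":0},{"hand":-1,"dx":-0.053,"dy":0.193,"dz":0,"wx":0,"wy":0,"wz":0}]'; python3 st.py;python3 -m handwheel '[{"hand":-1,"dx":-0.053,"dy":0.193,"dz":0,"wx":0,"wy":0,"wz":0},{"hand":-1,"dx":-0.053,"dy":0.193,"dz":0,"wx":0,"wy":0,"wz":0},{"hand":-1,"dx":0,"dy":0,"dz":0,"wx":0,"wy":0,"wz":0}]'; python3 st.py
python3 -c "
from h import *
cap('wrist','wrist5')"
```

```text
time_s: 5.8
position: [0.545, 0.047, 0.174]
tcp_rot: [[-0.965, -0.263, -0.0], [-0.263, 0.965, -0.0], [0.0, -0.0, -1.0]]
force: [-0.0, -3.9, -0.2]
opening: 0.203
rel x,y,z mm -0.18 43.42 174.0 F -1.06 -3.76 -0.16 [-0.63 -0.12  0.01] op 0.20256405620457313 5.8
time_s: 6.1
position: [0.5433, 0.053, 0.174]
tcp_rot: [[-0.965, -0.263, -0.0], [-0.263, 0.965, -0.0], [0.0, -0.0, -1.0]]
force: [0.2, -3.5, 0.5]
opening: 0.203
rel x,y,z mm -0.2 49.61 174.0 F -0.72 -3.44 0.51 [-0.66 -0.1   0.  ] op 0.20329850583955625 6.1
time_s: 6.4
position: [0.5422, 0.0572, 0.174]
tcp_rot: [[-0.965, -0.263, -0.0], [-0.263, 0.965, 0.0], [0.0, 0.0, -1.0]]
force: [-0.5, -3.5, 0.8]
opening: 0.204
rel x,y,z mm -0.13 53.94 174.0 F -1.41 -3.22 0.76 [-0.52 -0.04 -0.02] op 0.20448580600127386 6.4
```

View pics/wrist5.png

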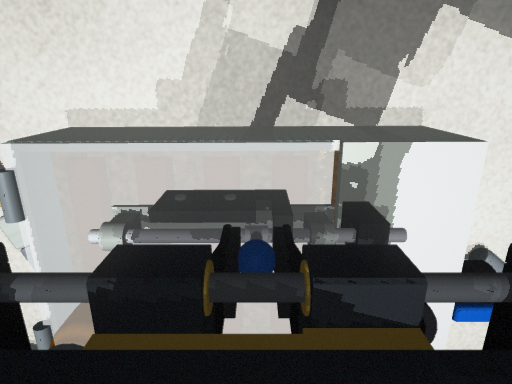

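```bash
python3 -m handwheel '[{"hand":-1,"dx":-0.027,"dy":0.096,"dz":0,"wx":0,"wy":0,"wz":0},{"hand":-1,"dx":-0.027,"dy":0.096,"dz":0,"wx":0,"wy":0,"wz":0},{"hand":-1,"dx":0,"dy":0,"dz":0,"wx":0,"wy":0,"wz":0}]'; python3 st.py; python3 -m handwheel '[{"hand":-1,"dx":-0.027,"dy":0.096,"dz":0,"wx":0,"wy":0,"wz":0},{"hand":-1,"dx":0,"dy":0,"dz":0,"wx":0,"wy":0,"wz":0}]'; python3 st.py;  python3 -m handwheel '[{"hand":-1,"dx":-0.027,"dy":0.096,"dz":0,"wx":0,"wy":0,"wz":0},{"hand":-1,"dx":0,"dy":0,"dz":0,"wx":0,"wy":0,"wz":0}]'; python3 st.py
```

```text
time_s: 6.75
position: [0.5419, 0.0588, 0.1741]
tcp_rot: [[-0.965, -0.263, 0.0], [-0.263, 0.965, -0.0], [-0.0, -0.0, -1.0]]
force: [1.3, -3.6, -0.1]
opening: 0.209
rel x,y,z mm -0.04 55.57 174.1 F 0.3 -3.81 -0.09 [-0.56 -0.05  0.02] op 0.20902549987827496 6.75
time_s: 6.95
position: [0.5416, 0.0597, 0.1741]
tcp_rot: [[-0.965, -0.263, 0.0], [-0.263, 0.965, -0.0], [-0.0, -0.0, -1.0]]
force: [1.3, -4.3, -0.3]
opening: 0.206
rel x,y,z mm -0.03 56.55 174.1 F 0.13 -4.54 -0.29 [-0.6  -0.09 -0.02] op 0.2057728246514891 6.95
time_s: 7.15
position: [0.5414, 0.0607, 0.1741]
tcp_rot: [[-0.965, -0.263, 0.0], [-0.263, 0.965, 0.0], [-0.0, 0.0, -1.0]]
force: [0.9, -3.9, 0.4]
opening: 0.205
rel x,y,z mm 0.0 57.58 174.1 F -0.15 -3.98 0.35 [-0.62 -0.11  0.  ] op 0.20520049007723729 7.15
```

```bash
python3 -m handwheel '[{"hand":-1,"dx":-0.027,"dy":0.096,"dz":0,"wx":0,"wy":0,"wz":0},{"hand":-1,"dx":0,"dy":0,"dz":0,"wx":0,"wy":0,"wz":0}]'; python3 st.py; python3 -m handwheel '[{"hand":-1,"dx":-0.027,"dy":0.096,"dz":0,"wx":0,"wy":0,"wz":0},{"hand":-1,"dx":0,"dy":0,"dz":0,"wx":0,"wy":0,"wz":0}]'; python3 st.py
```

```text
time_s: 7.35
position: [0.5411, 0.0617, 0.1741]
tcp_rot: [[-0.965, -0.263, 0.0], [-0.263, 0.965, 0.0], [-0.0, 0.0, -1.0]]
force: [1.5, -3.8, 0.0]
opening: 0.209
rel x,y,z mm -0.03 58.62 174.1 F 0.39 -4.08 0.03 [-0.64 -0.14 -0.  ] op 0.20900631778241208 7.35
time_s: 7.55
position: [0.5408, 0.0627, 0.1741]
tcp_rot: [[-0.965, -0.263, 0.0], [-0.263, 0.965, 0.0], [-0.0, 0.0, -1.0]]
force: [0.3, -4.9, -0.5]
opening: 0.205
rel x,y,z mm 0.03 59.61 174.1 F -1.0 -4.8 -0.49 [-0.64 -0.13 -0.03] op 0.2048172203084611 7.55
```

```bash
python3 -m handwheel '[{"hand":-1,"dx":-0.013,"dy":0.048,"dz":0,"wx":0,"wy":0,"wz":0},{"hand":-1,"dx":0,"dy":0,"dz":0,"wx":0,"wy":0,"wz":0}]'; python3 st.py
```

```text
time_s: 7.75
position: [0.5407, 0.0631, 0.1741]
tcp_rot: [[-0.965, -0.263, 0.0], [-0.263, 0.965, 0.0], [-0.0, -0.0, -1.0]]
force: [1.1, -5.1, -0.4]
opening: 0.204
rel x,y,z mm 0.0 60.04 174.1 F -0.32 -5.23 -0.39 [-0.67 -0.12 -0.02] op 0.20390545002849403 7.75
```

```bash
python3 -m handwheel '[{"hand":-1,"dx":-0.013,"dy":0.048,"dz":0,"wx":0,"wy":0,"wz":0},{"hand":-1,"dx":0,"dy":0,"dz":0,"wx":0,"wy":0,"wz":0}]'; python3 st.py; python3 -m handwheel '[{"hand":-1,"dx":-0.013,"dy":0.048,"dz":0,"wx":0,"wy":0,"wz":0},{"hand":-1,"dx":0,"dy":0,"dz":0,"wx":0,"wy":0,"wz":0}]'; python3 st.py
```

```text
time_s: 7.95
position: [0.5406, 0.0635, 0.1741]
tcp_rot: [[-0.965, -0.263, 0.0], [-0.263, 0.965, -0.0], [-0.0, -0.0, -1.0]]
force: [0.6, -5.0, -0.5]
opening: 0.206
rel x,y,z mm -0.01 60.54 174.1 F -0.72 -5.02 -0.51 [-0.68 -0.12  0.02] op 0.20623034043849725 7.95
time_s: 8.15
position: [0.5405, 0.0637, 0.1741]
tcp_rot: [[-0.965, -0.263, 0.0], [-0.263, 0.965, -0.001], [-0.0, -0.001, -1.0]]
force: [1.0, -5.0, -1.0]
opening: 0.205
rel x,y,z mm -0.02 60.68 174.1 F -0.41 -5.12 -1.0 [-0.77 -0.11 -0.01] op 0.20492130320685856 8.15
```

```bash
python3 -m handwheel '[{"hand":-1,"dx":-0.013,"dy":0.048,"dz":0,"wx":0,"wy":0,"wz":0},{"hand":-1,"dx":0,"dy":0,"dz":0,"wx":0,"wy":0,"wz":0}]'; python3 st.py
```

```text
time_s: 8.35
position: [0.5405, 0.0638, 0.1741]
tcp_rot: [[-0.965, -0.263, 0.001], [-0.263, 0.965, -0.001], [-0.0, -0.001, -1.0]]
force: [1.5, -6.3, 0.1]
opening: 0.207
rel x,y,z mm 0.02 60.77 174.1 F -0.2 -6.43 0.08 [-1.03 -0.19  0.03] op 0.20711331787707532 8.35
```

```bash
python3 -m handwheel '[{"hand":-1,"dx":0.026,"dy":-0.096,"dz":0,"wx":0,"wy":0,"wz":0},{"hand":-1,"dx":0.026,"dy":-0.096,"dz":0,"wx":0,"wy":0,"wz":0},{"hand":-1,"dx":0,"dy":0,"dz":0,"wx":0,"wy":0,"wz":0},{"hand":-1,"dx":0,"dy":0,"dz":0,"wx":0,"wy":0,"wz":0}]'; python3 st.py
python3 -c "
from h import *
cap('wrist','wrist6');p=cap('side','side6')[0];cv2.imwrite('pics/side6z.png',cv2.resize(p[140:260,180:340,::-1],None,fx=4.5,fy=4.5,interpolation=cv2.INTER_CUBIC))"; python3 st.py
```

```text
time_s: 8.75
position: [0.5408, 0.0628, 0.1741]
tcp_rot: [[-0.965, -0.263, 0.0], [-0.263, 0.965, 0.0], [-0.0, 0.0, -1.0]]
force: [0.9, -2.6, -0.1]
opening: 0.204
rel x,y,z mm -0.02 59.73 174.1 F 0.21 -2.76 -0.07 [-0.39 -0.18  0.01] op 0.20410077792069642 8.75
rel x,y,z mm -0.02 59.74 174.1 F 0.45 -2.47 0.78 [-0.33 -0.16  0.04] op 0.21357891379924823 8.85
```

View pics/wrist6.png

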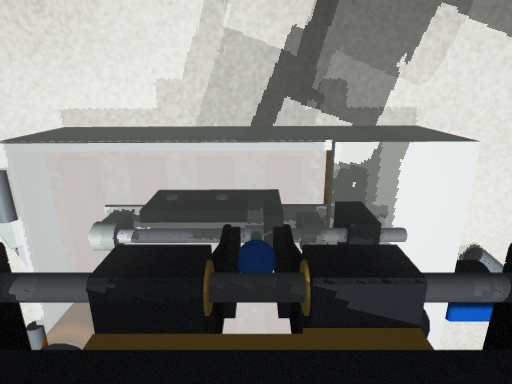

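View pics/side6z.png

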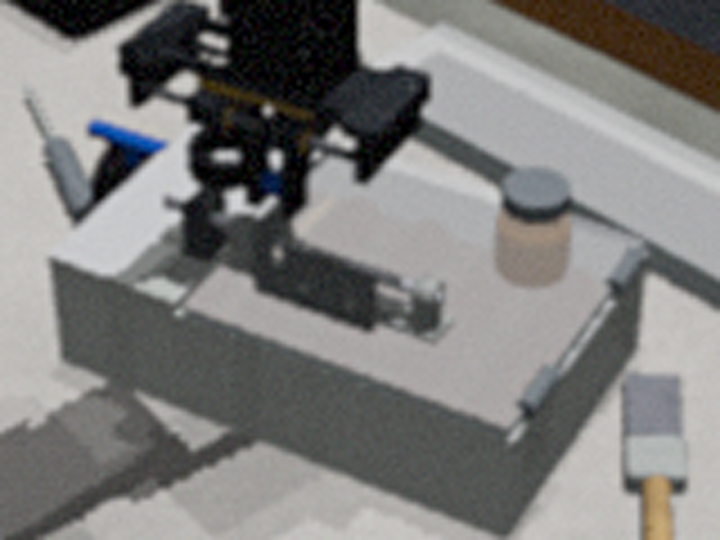

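```bash
python3 -m handwheel '[{"hand":-1,"dx":0.011,"dy":-0.039,"dz":0,"wx":0,"wy":0,"wz":0},{"hand":-1,"dx":-0.30,"dy":-0.083,"dz":-0.093,"wx":0,"wy":0,"wz":0},{"hand":-1,"dx":-0.30,"dy":-0.083,"dz":-0.093,"wx":0,"wy":0,"wz":0},{"hand":-1,"dx":-0.29,"dy":-0.08,"dz":-0.124,"wx":0,"wy":0,"wz":0},{"hand":-1,"dx":-0.289,"dy":-0.08,"dz":-0.123,"wx":0,"wy":0,"wz":0},{"hand":-1,"dx":0,"dy":0,"dz":0,"wx":0,"wy":0,"wz":0},{"hand":-1,"dx":0,"dy":0,"dz":0,"wx":0,"wy":0,"wz":0}]'; python3 st.py
```

```text
time_s: 9.55
position: [0.5288, 0.0588, 0.1693]
tcp_rot: [[-0.965, -0.263, -0.001], [-0.263, 0.965, -0.0], [0.001, 0.0, -1.0]]
force: [2.7, -3.9, -4.0]
opening: 0.205
rel x,y,z mm -12.61 59.07 169.3 F 1.53 -4.5 -4.01 [-0.46 -0.26  0.01] op 0.20543626990268077 9.55
```

```bash
python3 -m handwheel '[{"hand":-1,"dx":-0.276,"dy":-0.076,"dz":-0.193,"wx":0,"wy":0,"wz":0},{"hand":-1,"dx":-0.276,"dy":-0.077,"dz":-0.193,"wx":0,"wy":0,"wz":0},{"hand":-1,"dx":0,"dy":0,"dz":0,"wx":0,"wy":0,"wz":0}]'; python3 st.py;  python3 -m handwheel '[{"hand":-1,"dx":-0.158,"dy":-0.044,"dz":-0.105,"wx":0,"wy":0,"wz":0},{"hand":-1,"dx":-0.158,"dy":-0.044,"dz":-0.105,"wx":0,"wy":0,"wz":0},{"hand":-1,"dx":0,"dy":0,"dz":0,"wx":0,"wy":0,"wz":0}]'; python3 st.py
```

```text
time_s: 9.85
position: [0.5229, 0.0572, 0.1657]
tcp_rot: [[-0.965, -0.263, -0.001], [-0.263, 0.965, -0.0], [0.001, -0.0, -1.0]]
force: [1.8, -4.2, -1.8]
opening: 0.206
rel x,y,z mm -18.73 59.11 165.7 F 0.59 -4.54 -1.78 [-0.65 -0.15 -0.06] op 0.2064377559409822 9.85
time_s: 10.15
position: [0.5202, 0.0564, 0.1637]
tcp_rot: [[-0.965, -0.263, -0.0], [-0.263, 0.965, -0.0], [0.0, 0.0, -1.0]]
force: [0.7, -5.0, -1.2]
opening: 0.208
rel x,y,z mm -21.59 59.09 163.7 F -0.65 -5.05 -1.16 [-0.55 -0.2   0.01] op 0.20803648436266786 10.15
```

```bash
python3 -m handwheel '[{"hand":-1,"dx":-0.2,"dy":-0.055,"dz":-0.16,"wx":0,"wy":0,"wz":0},{"hand":-1,"dx":0,"dy":0,"dz":0,"wx":0,"wy":0,"wz":0}]'; python3 st.py;  python3 -m handwheel '[{"hand":-1,"dx":-0.19,"dy":-0.053,"dz":-0.165,"wx":0,"wy":0,"wz":0},{"hand":-1,"dx":0,"dy":0,"dz":0,"wx":0,"wy":0,"wz":0}]'; python3 st.py
```

```text
time_s: 10.35
position: [0.518, 0.0558, 0.162]
tcp_rot: [[-0.965, -0.263, -0.001], [-0.263, 0.965, -0.0], [0.001, 0.0, -1.0]]
force: [0.9, -3.0, -0.7]
opening: 0.204
rel x,y,z mm -23.8 59.11 162.0 F 0.08 -3.1 -0.73 [-0.62 -0.11 -0.  ] op 0.20393323572884428 10.35
time_s: 10.55
position: [0.5161, 0.0553, 0.1603]
tcp_rot: [[-0.965, -0.263, -0.001], [-0.263, 0.965, -0.0], [0.001, 0.0, -1.0]]
force: [0.8, -4.3, -0.5]
opening: 0.202
rel x,y,z mm -25.78 59.14 160.3 F -0.41 -4.37 -0.48 [-0.59 -0.1   0.  ] op 0.20176870889512588 10.55
```

```bash
python3 -m handwheel '[{"hand":-1,"dx":-0.186,"dy":-0.051,"dz":-0.176,"wx":0,"wy":0,"wz":0},{"hand":-1,"dx":-0.177,"dy":-0.049,"dz":-0.182,"wx":0,"wy":0,"wz":0},{"hand":-1,"dx":0,"dy":0,"dz":0,"wx":0,"wy":0,"wz":0}]'; python3 st.py;  python3 -m handwheel '[{"hand":-1,"dx":-0.212,"dy":-0.059,"dz":-0.237,"wx":0,"wy":0,"wz":0},{"hand":-1,"dx":-0.201,"dy":-0.056,"dz":-0.252,"wx":0,"wy":0,"wz":0},{"hand":-1,"dx":0,"dy":0,"dz":0,"wx":0,"wy":0,"wz":0}]'; python3 st.py
```

```text
time_s: 10.85
position: [0.5124, 0.0543, 0.1566]
tcp_rot: [[-0.965, -0.263, -0.001], [-0.263, 0.965, -0.0], [0.001, 0.0, -1.0]]
force: [0.1, -4.2, -0.5]
opening: 0.203
rel x,y,z mm -29.65 59.14 156.6 F -1.04 -4.05 -0.52 [-0.67 -0.01  0.03] op 0.2031874578604417 10.85
time_s: 11.15
position: [0.5081, 0.0532, 0.1516]
tcp_rot: [[-0.965, -0.263, -0.001], [-0.263, 0.965, -0.0], [0.001, 0.0, -1.0]]
force: [-0.0, -3.8, 0.1]
opening: 0.206
rel x,y,z mm -34.04 59.17 151.6 F -1.04 -3.65 0.07 [-0.61 -0.   -0.02] op 0.20589517267047538 11.15
```

```bash
python3 -m handwheel '[{"hand":-1,"dx":-0.188,"dy":-0.052,"dz":-0.258,"wx":0,"wy":0,"wz":0},{"hand":-1,"dx":-0.176,"dy":-0.049,"dz":-0.27,"wx":0,"wy":0,"wz":0},{"hand":-1,"dx":0,"dy":0,"dz":0,"wx":0,"wy":0,"wz":0}]'; python3 st.py;  python3 -m handwheel '[{"hand":-1,"dx":-0.162,"dy":-0.045,"dz":-0.279,"wx":0,"wy":0,"wz":0},{"hand":-1,"dx":-0.149,"dy":-0.041,"dz":-0.285,"wx":0,"wy":0,"wz":0},{"hand":-1,"dx":0,"dy":0,"dz":0,"wx":0,"wy":0,"wz":0}]'; python3 st.py
```

```text
time_s: 11.45
position: [0.5045, 0.0522, 0.1463]
tcp_rot: [[-0.965, -0.263, -0.001], [-0.263, 0.965, 0.0], [0.001, 0.0, -1.0]]
force: [-0.4, -4.8, -0.4]
opening: 0.206
rel x,y,z mm -37.78 59.21 146.3 F -1.69 -4.49 -0.43 [-0.64  0.13  0.01] op 0.20582352383892336 11.45
time_s: 11.75
position: [0.5014, 0.0514, 0.1406]
tcp_rot: [[-0.965, -0.263, -0.001], [-0.263, 0.965, 0.0], [0.001, 0.0, -1.0]]
force: [-1.9, -4.6, 0.3]
opening: 0.204
rel x,y,z mm -40.98 59.21 140.6 F -3.07 -3.92 0.34 [-0.71  0.27 -0.  ] op 0.20444250164832592 11.75
```

```bash
python3 -m handwheel '[{"hand":-1,"dx":-0.173,"dy":-0.048,"dz":-0.293,"wx":0,"wy":0,"wz":0},{"hand":-1,"dx":-0.145,"dy":-0.04,"dz":-0.3,"wx":0,"wy":0,"wz":0},{"hand":-1,"dx":0,"dy":0,"dz":0,"wx":0,"wy":0,"wz":0}]'; python3 st.py;  python3 -m handwheel '[{"hand":-1,"dx":-0.13,"dy":-0.036,"dz":-0.305,"wx":0,"wy":0,"wz":0},{"hand":-1,"dx":-0.1,"dy":-0.028,"dz":-0.311,"wx":0,"wy":0,"wz":0},{"hand":-1,"dx":0,"dy":0,"dz":0,"wx":0,"wy":0,"wz":0}]'; python3 st.py
```

```text
time_s: 12.05
position: [0.4989, 0.0506, 0.1348]
tcp_rot: [[-0.965, -0.263, 0.0], [-0.263, 0.965, 0.0], [-0.0, 0.0, -1.0]]
force: [-0.0, -4.1, -0.9]
opening: 0.202
rel x,y,z mm -43.61 59.14 134.8 F -1.12 -3.91 -0.93 [-0.44 -0.02 -0.05] op 0.2024940117816577 12.05
time_s: 12.35
position: [0.497, 0.0499, 0.1287]
tcp_rot: [[-0.965, -0.263, 0.001], [-0.263, 0.965, 0.0], [-0.001, 0.0, -1.0]]
force: [1.0, -2.7, -1.9]
opening: 0.209
rel x,y,z mm -45.65 59.03 128.7 F 0.27 -2.87 -1.92 [-0.33 -0.16 -0.03] op 0.20912167936264114 12.35
```

```bash
python3 -m handwheel '[{"hand":-1,"dx":-0.076,"dy":-0.021,"dz":-0.314,"wx":0,"wy":0,"wz":0},{"hand":-1,"dx":-0.061,"dy":-0.017,"dz":-0.32,"wx":0,"wy":0,"wz":0},{"hand":-1,"dx":0,"dy":0,"dz":0,"wx":0,"wy":0,"wz":0}]'; python3 st.py;  python3 -m handwheel '[{"hand":-1,"dx":-0.045,"dy":-0.013,"dz":-0.32,"wx":0,"wy":0,"wz":0},{"hand":-1,"dx":-0.03,"dy":-0.008,"dz":-0.32,"wx":0,"wy":0,"wz":0},{"hand":-1,"dx":0,"dy":0,"dz":0,"wx":0,"wy":0,"wz":0}]'; python3 st.py
```

```text
time_s: 12.65
position: [0.4956, 0.0495, 0.1223]
tcp_rot: [[-0.965, -0.263, 0.001], [-0.263, 0.965, 0.0], [-0.001, -0.0, -1.0]]
force: [1.9, -3.4, -1.0]
opening: 0.207
rel x,y,z mm -47.13 58.97 122.3 F 0.94 -3.8 -1.02 [-0.34 -0.22  0.01] op 0.20653080254824704 12.65
time_s: 12.95
position: [0.4948, 0.0492, 0.116]
tcp_rot: [[-0.965, -0.263, 0.001], [-0.263, 0.965, 0.0], [-0.001, -0.0, -1.0]]
force: [2.9, -2.4, -0.5]
opening: 0.209
rel x,y,z mm -47.89 58.92 116.0 F 2.12 -3.03 -0.47 [-0.29 -0.36 -0.  ] op 0.20876011704560027 12.95
```

```bash
python3 -m handwheel '[{"hand":-1,"dx":-0,"dy":0,"dz":-0.15,"wx":0,"wy":0,"wz":0},{"hand":-1,"dx":0,"dy":0,"dz":-0.15,"wx":0,"wy":0,"wz":0},{"hand":-1,"dx":0,"dy":0,"dz":0,"wx":0,"wy":0,"wz":0}]'; python3 st.py;  python3 -m handwheel '[{"hand":-1,"dx":0,"dy":0,"dz":-0.1,"wx":0,"wy":0,"wz":0},{"hand":-1,"dx":0,"dy":0,"dz":0,"wx":0,"wy":0,"wz":0}]'; python3 st.py
```

```text
time_s: 13.25
position: [0.4947, 0.0492, 0.1132]
tcp_rot: [[-0.965, -0.263, 0.001], [-0.263, 0.965, -0.0], [-0.0, -0.0, -1.0]]
force: [3.2, -2.8, -1.9]
opening: 0.21
rel x,y,z mm -48.06 58.95 113.2 F 2.34 -3.55 -1.87 [-0.44 -0.44 -0.08] op 0.20987874741140852 13.25
time_s: 13.45
position: [0.4946, 0.0492, 0.1123]
tcp_rot: [[-0.965, -0.263, 0.0], [-0.263, 0.965, -0.0], [-0.0, -0.0, -1.0]]
force: [3.1, -2.9, -0.9]
opening: 0.21
rel x,y,z mm -48.11 58.96 112.3 F 2.2 -3.57 -0.88 [-0.33 -0.49 -0.04] op 0.20995428669411836 13.45
```

```bash
python3 -m handwheel '[{"hand":-1,"dx":0,"dy":0,"dz":-0.05,"wx":0,"wy":0,"wz":0},{"hand":-1,"dx":0,"dy":0,"dz":0,"wx":0,"wy":0,"wz":0}]'; python3 st.py
```

```text
time_s: 13.65
position: [0.4947, 0.0492, 0.1118]
tcp_rot: [[-0.965, -0.263, 0.001], [-0.263, 0.965, -0.0], [-0.001, -0.0, -1.0]]
force: [3.4, -2.8, -0.4]
opening: 0.204
rel x,y,z mm -48.06 58.96 111.8 F 2.56 -3.61 -0.44 [-0.43 -0.44 -0.06] op 0.20432256183179887 13.65
```

```bash
for i in 1; do python3 -m handwheel '[{"hand":-1,"dx":0,"dy":0,"dz":-0.06,"wx":0,"wy":0,"wz":0},{"hand":-1,"dx":0,"dy":0,"dz":0,"wx":0,"wy":0,"wz":0}]'; python3 st.py; done; python3 -m handwheel '[{"hand":-1,"dx":0,"dy":0,"dz":-0.06,"wx":0,"wy":0,"wz":0},{"hand":-1,"dx":0,"dy":0,"dz":0,"wx":0,"wy":0,"wz":0}]'; python3 st.py
```

```text
time_s: 13.85
position: [0.4946, 0.0492, 0.1112]
tcp_rot: [[-0.965, -0.263, 0.0], [-0.263, 0.965, -0.0], [-0.0, -0.0, -1.0]]
force: [3.2, -4.2, 0.3]
opening: 0.207
rel x,y,z mm -48.1 58.93 111.2 F 2.0 -4.89 0.3 [-0.38 -0.46  0.01] op 0.20691789064677657 13.85
time_s: 14.05
position: [0.4946, 0.0492, 0.1109]
tcp_rot: [[-0.965, -0.263, 0.001], [-0.263, 0.965, -0.0], [-0.001, -0.0, -1.0]]
force: [1.3, -3.5, 3.6]
opening: 0.204
rel x,y,z mm -48.08 58.96 110.9 F 0.32 -3.71 3.56 [-0.41 -0.34 -0.04] op 0.20433564647890617 14.05
```

```bash
python3 -m handwheel '[{"hand":-1,"dx":0.016,"dy":-0.058,"dz":0,"wx":0,"wy":0,"wz":0},{"hand":-1,"dx":0.016,"dy":-0.058,"dz":0,"wx":0,"wy":0,"wz":0},{"hand":-1,"dx":0,"dy":0,"dz":0,"wx":0,"wy":0,"wz":0}]'; python3 st.py; python3 -m handwheel '[{"hand":0,"dx":0,"dy":0,"dz":0,"wx":0,"wy":0,"wz":0},{"hand":0.3,"dx":0,"dy":0,"dz":0,"wx":0,"wy":0,"wz":0},{"hand":0.3,"dx":0,"dy":0,"dz":0,"wx":0,"wy":0,"wz":0},{"hand":0.3,"dx":0,"dy":0,"dz":0,"wx":0,"wy":0,"wz":0},{"hand":0.3,"dx":0,"dy":0,"dz":0,"wx":0,"wy":0,"wz":0},{"hand":0.3,"dx":0,"dy":0,"dz":0,"wx":0,"wy":0,"wz":0}]'; python3 st.py
python3 -c "
from h import *
cap('wrist','wrist7')"
```

```text
time_s: 14.35
position: [0.495, 0.048, 0.1109]
tcp_rot: [[-0.965, -0.263, 0.001], [-0.263, 0.965, -0.0], [-0.001, -0.0, -1.0]]
force: [1.7, -2.5, 5.2]
opening: 0.209
rel x,y,z mm -48.08 57.75 110.9 F 1.01 -2.92 5.18 [-0.3  -0.34 -0.05] op 0.2088031284766339 14.35
time_s: 14.95
position: [0.4943, 0.0483, 0.1104]
tcp_rot: [[-0.965, -0.263, -0.001], [-0.263, 0.965, 0.0], [0.001, 0.001, -1.0]]
force: [0.2, 0.3, 0.5]
opening: 0.623
rel x,y,z mm -48.68 58.14 110.4 F 0.26 0.22 0.49 [0.03 0.02 0.03] op 0.6234897551703085 14.95
```

View pics/wrist7.png

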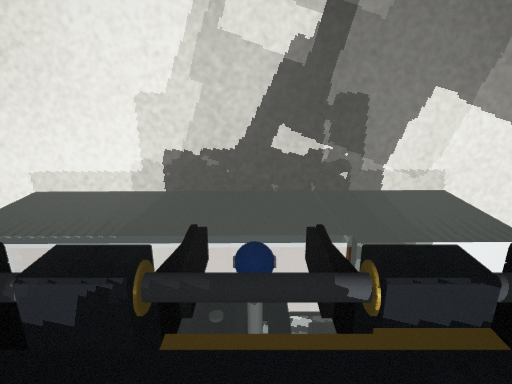

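Released: the ball sits free between the fingers, at (255,260). I'll go straight up, then back, and look.

```bash
python3 -m handwheel '[{"hand":0.3,"dx":0,"dy":0,"dz":2,"wx":0,"wy":0,"wz":0},{"hand":0.3,"dx":0,"dy":0,"dz":3,"wx":0,"wy":0,"wz":0},{"hand":0.3,"dx":0,"dy":0,"dz":4,"wx":0,"wy":0,"wz":0},{"hand":0.3,"dx":-1,"dy":0,"dz":4,"wx":0,"wy":0,"wz":0},{"hand":0.3,"dx":-2,"dy":0,"dz":4,"wx":0,"wy":0,"wz":0},{"hand":0.3,"dx":-2,"dy":0,"dz":2,"wx":0,"wy":0,"wz":0},{"hand":0.3,"dx":0,"dy":0,"dz":0,"wx":0,"wy":0,"wz":0},{"hand":0.3,"dx":0,"dy":0,"dz":0,"wx":0,"wy":0,"wz":0}]'
python3 - <<'E'
from h import *
cap('wrist','wrist8');p,d,c=cap('scene','scene8')
cv2.imwrite('pics/scene8z.png',cv2.resize(p[140:275,190:350,::-1],None,fx=4.4,fy=4.4,interpolation=cv2.INTER_CUBIC))
p,d,c=load('wrist8');W=world(d,c)
hsv=cv2.cvtColor(p,cv2.COLOR_RGB2HSV)
B=(hsv[...,0]>105)&(hsv[...,0]<130)&(hsv[...,1]>120)&(hsv[...,2]>40)&(d>0)
k,l,s,ce=cv2.connectedComponentsWithStats(B.astype(np.uint8))
from scipy.optimize import least_squares
for i in range(1,k):
    if s[i,4]<80: continue
    Q=W[l==i];f=least_squares(lambda x:np.linalg.norm(Q-x,axis=1)-0.01,np.median(Q,0)-[0,0,.006],loss='soft_l1',f_scale=.001); print(ce[i],f.x,((f.x[:2]-[.557,.0044])@[[.9639,-.2664],[.2664,.9639]]))
E
```

```text
time_s: 15.8
position: [0.4448, 0.0481, 0.3007]
tcp_rot: [[-0.965, -0.263, 0.001], [-0.263, 0.965, -0.0], [-0.001, -0.0, -1.0]]
force: [-0.0, -0.3, -0.3]
opening: 0.647
[243.53508772 210.40350877] [0.49494439 0.04814819 0.13124236] [-0.04816088  0.0587005 ]
```

View pics/wrist8.png

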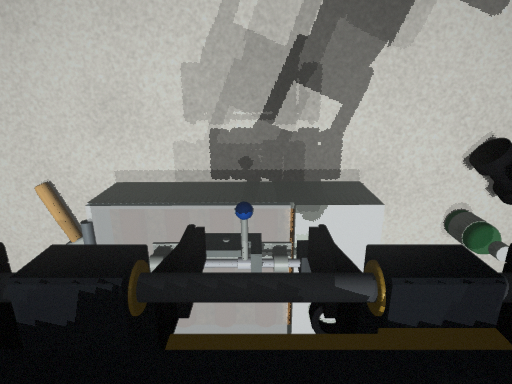

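View pics/scene8z.png

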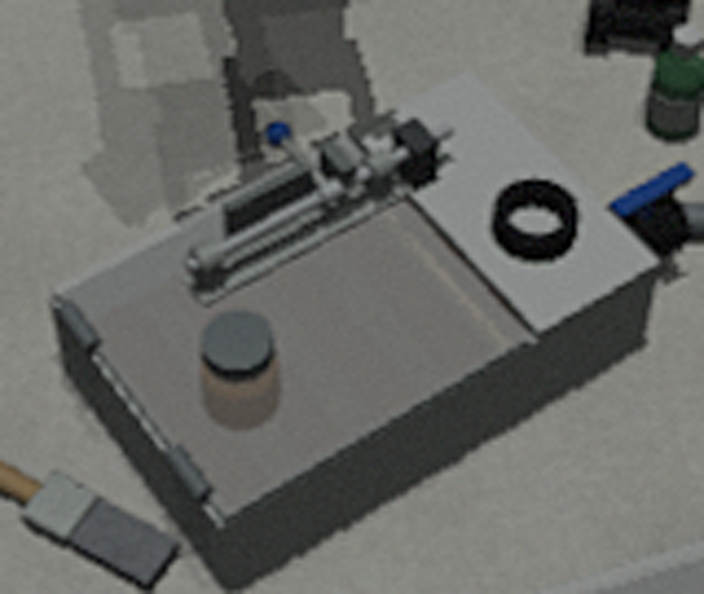

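```bash
python3 -c "
from rig import hand_in
print(hand_in())"
```

```text
the job is handed in; nothing more can be done
None
```

The lid is bolted: the handle lies level in the notch, the rod's end is through the keeper, and both stayed put after I let go. I handed the job in at about 16 s of the 64 s; no verdict was reported.

- **Drawing the bolt:** I pinched the ball on its two y sides and pulled. The bolt stalled against the stop at about 60.7 mm, with about 6.4 N at the wrist, of which about 4 N is the spring.
- **Swinging the handle:** I eased back about 1.5 mm to centre the stem over the notch. The handle passed the gate plate with no resistance. It reached its end stop at level with about 3.6 N, rising to 5.2 N as I eased the bolt back. I then opened the fingers and moved clear.
- **Last checks:** After release the wrist camera put the ball at z = 131 mm, against 130 mm expected when level. It stood 58.7 mm along the bolt from where it started. The arm touches nothing, and the jar, union ring and brush look unmoved in the final scene view; I only compared them by eye.
- **Disagreements:** The measured tool position was 3–4 mm off the command just after the descent. I corrected that before gripping. The last ball reading is about 1 mm further along than where the tool let go (57.7 mm), which is within camera accuracy.

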